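# Slide the wet scrubber through the drip stall's sprung flap

### The job

The green scrubber is dripping wet, so do not grip or lift it: slide it along the tray into the white open-topped drip stall. Push the stall's self-closing blue flap open with one finger while the scrubber is still outside, and with that finger holding the flap open push the scrubber through the doorway with the other finger, far enough in that the flap swings fully shut behind it. Do not tip the scrubber, and leave everything else on the tray where it is.

Things in the scene. Friction and masses are not known exactly. Their poses are not given: they have to be found in the camera images.
- scrubber: Green silicone scrubber, a rounded block 38 mm (its x) by 46 mm (its y), solid to 26 mm high with look-only nubs to 30 mm, about 90 g, loose on the tray. Origin: centre of its underside; z up. Starts 90 to 125 mm before the doorway, its x within 20 degrees of the stall's x.
- stall: White drip stall fixed on the tray: a pen 42 mm tall, no roof, no floor; fingers can travel in it from above. Origin: middle of the doorway at tray-floor level; x points in through the doorway, y to the left going in, z up. Clear doorway y = -55 to +49 mm. Inside clear x = 0 to 232, y = -60 to +60 mm; walls 5 mm. The tray floor is 8 mm above the table; its ribs are flush.
- flap (a joint): Opening angle (rad) of the blue flap across the doorway: 0 shut, grows as it swings inwards (stall +x), stop at 1.6; it cannot swing outwards. 4 mm thick, 4 to 40 mm above the tray floor, 40 g. A weak spring shuts it: 0.007 N m when shut, 0.026 at 1.6 rad. It shuts only when nothing stands within its 103 mm sweep.
- flap_hinge (a point): On the flap's vertical hinge axis, 22 mm above the tray floor, at stall x = 0, y = +53 mm (left end of the doorway), inside a steel post 8 mm thick with a 12 mm knob, 58 mm tall. The flap's free end is 103 mm from this axis, at stall y = -50 mm when shut.
- dispenser: Clear plastic pump dispenser, 68 mm diameter, 187 mm tall, loose; origin centre of its underside. Leave it.
- tumbler: Empty stainless steel tumbler, 72 mm diameter, 95 mm tall, loose; origin centre of its underside. Leave it.
- peg_tub: Yellow plastic clothes peg tub, 112 mm diameter, 85 mm tall, loose; origin centre of its underside. Leave it.
- peg: Wooden clothes peg lying flat, 75 by 16 by 10 mm, loose; origin centre of its underside. Leave it.
- nailbrush: Wooden nail brush, 90 by 40 by 28 mm, loose; origin centre of its underside. Leave it.
- soap_dish: White soap dish with a blue soap bar, 104 mm diameter, 38 mm tall, loose; origin centre of its underside. Leave it.
Not all that is in view belongs to the job. There is more than one size of the scrubber; the one meant has the size given above.

How it is judged (in metres and radians):
On the way, in this order (a step that is already met when the one before it is completed fails the run):
1. a finger has pushed the flap open (over 0.5 rad) while the scrubber is still outside (value of joint flap above 0.5 rad and contact force between the fingers and flap above 0.05 N and x of scrubber in the frame of stall below -0.025 m), for 0.05 s.
2. with the scrubber in the doorway (its centre 10 mm before to 50 mm past it), one finger holds the flap open and a finger pushes the scrubber (value of joint flap above 0.4 rad and contact force between the fingers and flap above 0.05 N and contact force between the fingers and scrubber above 0.05 N and x of scrubber in the frame of stall between -0.01 and 0.05 m), for 0.05 s.
At the end, for the whole second after the job is handed in: The scrubber rests flat on the tray inside the stall's walls, its centre more than 60 mm past the doorway, and the flap is shut behind it (under 0.08 rad) and at rest (x of scrubber in the frame of stall between 0.06 and 0.232 m and y of scrubber in the frame of stall between -0.06 and 0.06 m and height (world z) of scrubber below 0.014 m and angle between scrubber's own z axis and vertical below 0.2 rad and linear speed of scrubber below 0.02 m/s and value of joint flap below 0.08 rad and velocity of joint flap below 0.1 rad/s); the robot touches nothing.
It fails at once if the scrubber is lifted more than 15 mm (height (world z) of scrubber above 0.023 m).
It fails at once if the scrubber is tipped more than 0.6 rad (angle between scrubber's own z axis and vertical above 0.6 rad).
It fails at once if the scrubber is gripped or jammed (fingers on it with more than 20 N) (contact force between the fingers and scrubber above 20 N).
It fails at once if another thing on the tray is moved more than 20 mm (distance of any of dispenser, tumbler, peg_tub, peg, nailbrush, soap_dish from where it was at the start of the episode above 0.02 m).
It also fails if it takes over 42 s, if anything falls off the work surface, if the arm or the gripper's body presses on something with over 40 N, if the wrist force passes 120 N, or if a joint passes its speed limit or range.

### The arm

A 6-joint arm with a two-finger parallel gripper is mounted at the origin on the work surface. World frame = base frame: x ahead of the robot, y to its left, z up, the work surface at z = 0. Lengths are in m, angles in degrees, forces in N, time in s.
With the tool pointing down it reaches from about 0.3 to 0.75 m from the base axis. Payload 8.5 kg.
Tool frame: the origin (TCP) lies on the centre line of the jaws, within the pads' length; the fingertips stand 11 mm ahead of it and the grasp point (between the pads) lies 8 mm behind it; x points along the fingers, y is the direction in which the jaws open and shut, and the axes are right-handed (so a half turn about x gives the same grasp; the last joint's range is limited). The gripper opens to 85 mm and grips with 20 to 120 N. Pads are 22 mm wide; open, the fingers measure 114 mm over their backs; the gripper's body (76 mm by 85 mm) begins 54 mm behind the grasp point. The pads swing forward as they close: fully open they stand 13 mm farther back than shut.
Start: joints at [53.612, 21.807, 74.336, -0, 83.858, -12.336], TCP at [0.224, 0.502, 0.242] pointing down, gripper open.
Joint ranges: [-178.18, 178.18], [-50.72, 133.34], [12.68, 142.11], [-81.47, 261.47], [9.98, 163.14], [-165.26, 165.26]. Speed limits (degrees/s): [136.94, 136.94, 180, 180, 180, 180].

### API

Orientations are given as a 3x3 rotation matrix whose columns are the frame's x, y, z axes.
In Python, from rig import env gives the robot as it stands.
- The arm moves only by the tool carry_out, never from a script. Its argument "motion" is a list that holds one entry, the list of rows, each a list of 7 numbers: the shift along the tool's x, y, z in cm, then the turn, a rotation vector about the tool's x, y, z in rad, then the finger opening in cm, from 0 to 8.54. A call has 1 to 5 rows; each row is the pose to reach, as a shift and turn from the pose commanded when the call began, along the tool's axes at that moment; what a row does not reach only later rows make up. A row lasts 1/12 s, in which the tool goes at most 41.7 mm and 7.16 degrees, less where a joint would pass 70% of its speed; a pose out of reach is approached as far as the arm can. A call with a gripper value outside its range is refused whole. The fingers move at their own pace and stop on an object; "grip_force" is the grip in N (left out, the last holds). Time passes only in rows, so rows that repeat a pose let the fingers close. It gives the time, the measured TCP pose, the force and the opening at its end, in the units of the state.
- env.observe(): the state, without advancing time (a new reading comes with each control period).
- env.get_image(name): name is "scene" or "top"; returns a dict with "image" (384x512x3 uint8, red, green, blue), "fov_y" (degrees; the focal length in pixels is half the picture's height over the tangent of half this angle, whatever the lens; pixels are square), "cx", "cy" (the principal point, pixels), "R" (3x3) and "t" (3): a world point X has camera coordinates R X + t. Camera axes: x right, y down, z forward; pixel columns grow to the right and rows downward; lengths in m; the calibration is good to about 2 mm. A picture is of the moment at which its call begins. There is no depth.
- env.close_job(): hands the job in, once; it reports no verdict.
The state is a dict: "time_s": time; "q": joint angles; "qvel": joint speeds; "joint_efforts": joint torques, N m; "position": TCP position; "tool_rot": TCP orientation; "ft_force": force on the tool from outside, world axes, zero at the start; "wrist_torque": the same for the moment, N m; "grip_width": finger opening in m.
Only numpy, scipy, OpenCV 4.12 (cv2) and the standard library are available. Lean on these libraries where they do the work, as an engineer would, in place of code of your own. Each camera call takes 0.05 s, during which the arm holds its last target. There are 200 camera calls.

## Working session

There is one attempt and no reset: what is moved stays moved. The work goes in short steps, Python scripts to look and compute and a tool call to move; the robot and the scene stay as the last step left them, time stands still between calls to the robot, and variables do not carry over. Pictures are saved under pics/ and viewed, on a budget of 10 in all, crops included, one or two more only if the job needs it, and the job is handed in when it is done.

Besides the shell and the picture viewer there is one more tool, called after "Emit:" as name([rows], argument=value, ...), one row to a line, values as JSON. carry_out: Moves the arm, as the interface text tells. Its arguments: {"type":"object","properties":{"motion":{"type":"array","items":{"type":"array","items":{"type":"array","items":{"type":"number"}}}},"grip_force":{"type":"number"}},"required":["motion"]}

```bash
ls; mkdir -p pics; python3 - <<'E'
from rig import env
import cv2,numpy as np
for n in("scene","top"):
    d=env.get_image(n);cv2.imwrite(f"pics/{n}0.png",cv2.resize(d["image"][:,:,::-1],None,fx=1.5,fy=1.5,interpolation=cv2.INTER_CUBIC))
    print(n,d["fov_y"],d["cx"],d["cy"],np.round(d["R"],4).tolist(),np.round(d["t"],4).tolist())
s=env.observe();print(s["tool_rot"],s["position"])
E
```

```text
pics
scene 44.32688914228687 253.13795433301618 193.10853752874152 [[-0.6603, 0.751, -0.0], [0.5673, 0.4988, -0.6552], [-0.492, -0.4327, -0.7554]] [0.405, -0.2062, 1.7792]
top 55.46101074824281 253.46554381748126 190.09875197728837 [[-0.0196, -0.9997, -0.0124], [-0.9932, 0.0209, -0.1142], [0.1144, 0.01, -0.9934]] [-0.0515, 0.5191, 1.0254]
[[-7.46395238e-04  4.07524433e-01  9.13193999e-01]
 [-1.03143230e-03  9.13193454e-01 -4.07525033e-01]
 [-9.99999190e-01 -1.24607253e-03 -2.61269382e-04]] [0.22402813 0.50205398 0.24177606]
```

View pics/top0.png

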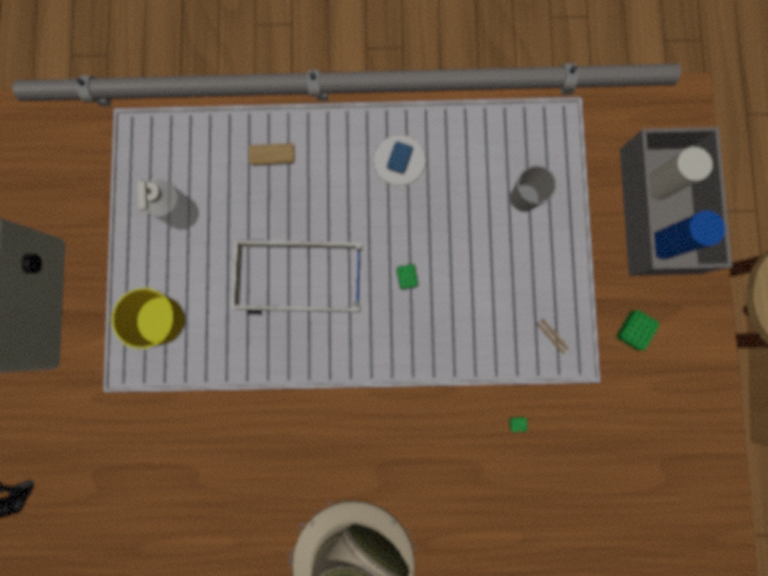

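View pics/scene0.png

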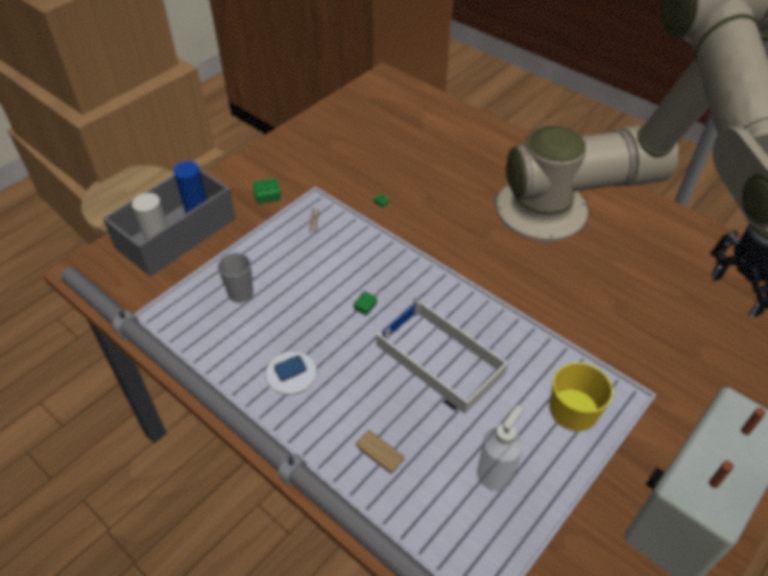

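The scrubber meant is the one on the tray, at about (406,277) in the top view. The stall is at (237..360, 242..310). Its doorway faces world -y, with the blue flap at column 358. Next I'll measure these.

```bash
cat > h.py <<'E'
from rig import env
import cv2,numpy as np
def ray(d,uv,z):
    f=d["image"].shape[0]/2/np.tan(np.radians(d["fov_y"]/2));R=np.array(d["R"]);t=np.array(d["t"])
    c=-R.T@t; v=R.T@np.array([(uv[0]-d["cx"])/f,(uv[1]-d["cy"])/f,1]); return (c+v*(z-c[2])/v[2])[:2]
def blobs(d,lo,hi,amin=30):
    m=cv2.inRange(cv2.cvtColor(d["image"],cv2.COLOR_RGB2HSV),lo,hi)
    return [c for c in cv2.findContours(m,cv2.RETR_EXTERNAL,cv2.CHAIN_APPROX_NONE)[0] if cv2.contourArea(c)>=amin]
GREEN=((45,120,40),(75,255,255)); BLUE=((105,110,50),(125,255,255))
E
python3 - <<'E'
from h import *
d=env.get_image("top")
for n,col,z in(("green",GREEN,.03),("blue",BLUE,.046)):
    for c in blobs(d,*col,amin=15):
        P=np.array([ray(d,p[0],z) for p in c],np.float32)
        r=cv2.minAreaRect(P*1000); print(n,cv2.contourArea(c),np.round(c[:,0].mean(0)),np.round(r[0]),np.round(r[1]),round(r[2],1))
# white wall outline, top z=.05
for px in((237,242),(360,244),(360,309),(236,308)): print(px,ray(d,np.array(px)/1.5,.05).round(4))
s=d["image"][150:215,150:285];cv2.imwrite("pics/c1.png",cv2.resize(s[:,:,::-1],None,fx=5.5,fy=5.5,interpolation=cv2.INTER_CUBIC))
E
```

```text
green 81.5 [345. 283.] [ 252. -313.] [28. 25.] 89.0
green 427.0 [425. 220.] [ 423. -549.] [58. 66.] 56.9
green 131.5 [271. 184.] [ 534. -113.] [41. 32.] 9.9
blue 895.0 [459. 156.] [ 605. -650.] [ 69. 138.] 12.9
blue 40.5 [266. 105.] [ 767. -104.] [30. 50.] 70.9
(237, 242) [0.6043 0.2097]
(360, 244) [ 0.5953 -0.0254]
(360, 309) [ 0.4713 -0.0235]
(236, 308) [0.4779 0.2103]
```

View pics/c1.png

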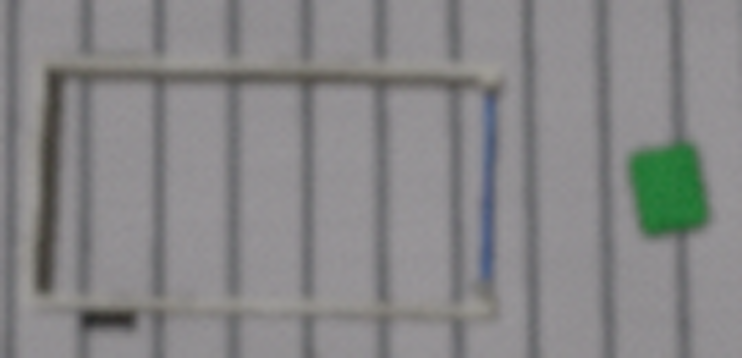

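```bash
cat >> h.py <<'E'
def scr(d=None):
    d=d or env.get_image("top")
    for c in blobs(d,*GREEN,amin=15):
        u=c[:,0].mean(0); p=ray(d,u,.026)
        if .36<p[0]<.7 and -.25<p[1]<.3:
            r=cv2.minAreaRect(np.array([ray(d,q[0],.03) for q in c],np.float32)*1000)
            return p,r
E
python3 - <<'E'
from h import *
d=env.get_image("top")
P=lambda x,y,z:ray(d,(x/5.5+150-.5,y/5.5+150-.5),z)
tl,tr,br,bl=[P(*q,.05) for q in((47,63),(498,68),(492,316),(34,305))]
f0,f1=P(492,90,.048),P(487,285,.048); k=P(484,292,.066)
print(tl,tr,br,bl,'flap',f0,f1,'knob',k)
ex=((tl-tr)+(bl-br));ex/=np.linalg.norm(ex);ey=np.array([-ex[1],ex[0]])
print('yaw',np.degrees(np.arctan2(ex[1],ex[0])),'flapyaw',np.degrees(np.arctan2(*(f1-f0)[::-1]))+90+180)
o=P(489.5,190,.048);print('o',o,'wallmid',(tr+br)/2)
p,r=scr(d);print(p,r)
E
```

```text
[0.60541401 0.20958599] [ 0.5975848  -0.02553774] [ 0.46862372 -0.02047046] [0.47911074 0.2149906 ] flap [ 0.58642568 -0.02214551] [ 0.48477593 -0.01803762] knob [ 0.47973124 -0.0174247 ]
yaw 87.77104304564985 flapyaw 447.68581039418905
o [ 0.53401372 -0.02006062] wallmid [ 0.53310426 -0.0230041 ]
[ 0.53539459 -0.1136803 ] ((534.3541259765625, -113.45376586914062), (39.40249252319336, 31.25796127319336), 10.171074867248535)
```

Emit:
carry_out([
  [[0,-2.1,2.6,0,0,0,8.5],[0,-4.2,5.2,0,0,0,8.5],[0,-6.4,7.9,0,0,0,8.5],[0,-8.5,10.5,0,0,0,8.5],[0,-10.6,13.2,0,0,0,8.5]],
])

```text
time_s: 0.62
position: [0.3017, 0.3502, 0.2423]
tool_rot: [[-0.0, 0.407, 0.913], [-0.0, 0.913, -0.407], [-1.0, -0.0, -0.0]]
ft_force: [1.0, -0.1, -0.4]
grip_width: 0.085
```

Emit:
carry_out([
  [[0,-2.1,2.6,0,0,0,8.5],[0,-4.2,5.2,0,0,0,8.5],[0,-6.4,7.9,0,0,0,8.5],[0,-8.5,10.5,0,0,0,8.5],[0,-10.6,13.2,0,0,0,8.5]],
])

```text
time_s: 1.03
position: [0.3791, 0.1995, 0.2424]
tool_rot: [[0.0, 0.407, 0.913], [0.0, 0.913, -0.407], [-1.0, 0.0, 0.0]]
ft_force: [0.4, 0.3, 0.2]
grip_width: 0.0852
```

Emit:
carry_out([
  [[0,-2.1,2.6,0,0,0,8.5],[0,-4.2,5.2,0,0,0,8.5],[0,-6.4,7.9,0,0,0,8.5],[0,-8.5,10.5,0,0,0,8.5],[0,-10.6,13.2,0,0,0,8.5]],
])

```text
time_s: 1.45
position: [0.4565, 0.0488, 0.2423]
tool_rot: [[-0.0, 0.408, 0.913], [0.0, 0.913, -0.408], [-1.0, 0.0, -0.0]]
ft_force: [-0.0, 0.8, 0.5]
grip_width: 0.085
```

Emit:
carry_out([
  [[0,-2.1,2.6,0,0,0,8.5],[0,-4.2,5.2,0,0,0,8.5],[0,-6.4,7.9,0,0,0,8.5],[0,-8.5,10.5,0,0,0,8.5],[0,-10.6,13.2,0,0,0,8.5]],
])

```text
time_s: 1.87
position: [0.5338, -0.1018, 0.2422]
tool_rot: [[-0.0, 0.408, 0.913], [0.0, 0.913, -0.408], [-1.0, 0.0, -0.0]]
ft_force: [0.2, 0.4, 0.0]
grip_width: 0.0851
```

Emit:
carry_out([
  [[2,0,0,-0.125,0,0,8.5],[4,0,0,-0.25,0,0,8.5],[6,0,0,-0.375,0,0,8.5],[8,0,0,-0.5,0,0,8.5],[10,0,0,-0.625,0,0,8.5]],
])

```text
time_s: 2.28
position: [0.5333, -0.1002, 0.1413]
tool_rot: [[-0.0, -0.21, 0.978], [0.0, 0.978, 0.21], [-1.0, 0.0, -0.0]]
ft_force: [0.3, -0.0, -0.4]
grip_width: 0.0852
```

Emit:
carry_out([
  [[2,0,0,0,0,0,8.5],[4,0,0,0,0,0,8.5],[6,0,0,0,0,0,8.5],[8,0,0,0,0,0,8.5],[8,0,0,0,0,0,8.5]],
])

```text
time_s: 2.7
position: [0.5318, -0.0995, 0.0591]
tool_rot: [[-0.006, -0.204, 0.979], [0.003, 0.979, 0.204], [-1.0, 0.004, -0.005]]
ft_force: [-1.1, -0.2, -0.9]
grip_width: 0.0854
```

```bash
python3 - <<'E'
from h import *
a=env.get_image("scene")["image"][150:270,190:340];b=env.get_image("top")["image"][140:260,200:350]
v=np.hstack([a,b]);cv2.imwrite("pics/c2.png",cv2.resize(v[:,:,::-1],None,fx=2.66,fy=2.66,interpolation=cv2.INTER_CUBIC))
E
```

```text
(no output)
```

View pics/c2.png

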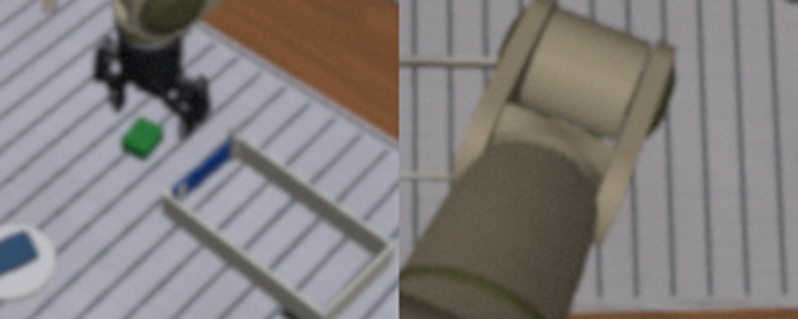

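```bash
cat >> h.py <<'E'
def proj(d,X):
    f=d["image"].shape[0]/2/np.tan(np.radians(d["fov_y"]/2));c=np.array(d["R"])@X+d["t"];return np.array([d["cx"]+f*c[0]/c[2],d["cy"]+f*c[1]/c[2]])
O=np.array([.5335,-.020]);EX=np.array([.0393,.9992]);EY=np.array([-.9992,.0393])
def st(p): p=np.array(p[:2])-O; return np.round(1000*np.array([p@EX,p@EY]),1)
def scs():  # scrubber in stall mm from scene view
    d=env.get_image("scene")
    for c in blobs(d,*GREEN,amin=8):
        x,y,w,h=cv2.boundingRect(c)
        p=ray(d,c[:,0].mean(0),.022)
        if .36<p[0]<.7 and -.25<p[1]<.3: print("scene scr",st(p),"area",cv2.contourArea(c),"bb",x,y,w,h)
    s=env.observe();print("tcp",st(s["position"]),round(s["position"][2],4),"yaw",round(np.degrees(np.arctan2(s["tool_rot"][1][1],s["tool_rot"][0][1])),1),"t",s["time_s"],np.round(s["ft_force"],1),np.round(s["q"],0))
    return d
E
python3 - <<'E'
from h import *
d=scs()
for q in((.5216,-.0505),(.542,-.1485)):
    for z in(.03,.045,.06): print(q,z,proj(d,np.array([*q,z])).round(1))
E
```

```text
scene scr [-91.8  -5.5] area 94.5 bb 237 196 13 13
tcp [-80.3  -3.6] 0.0632 yaw 101.8 t 2.85 [ 0.9 -0.2  0.1] [ -23.   32.   90.   -0.   58. -125.]
(0.5216, -0.0505) 0.03 [260.2 207. ]
(0.5216, -0.0505) 0.045 [260.2 204. ]
(0.5216, -0.0505) 0.06 [260.3 201. ]
(0.542, -0.1485) 0.03 [233.6 195.4]
(0.542, -0.1485) 0.045 [233.5 192.4]
(0.542, -0.1485) 0.06 [233.3 189.4]
```

Emit:
carry_out([
  [[1.5,0,0,0,0,0,8.5],[3,0,0,0,0,0,8.5],[4.5,0,0,0,0,0,8.5],[4.5,0,0,0,0,0,8.5],[4.5,0,0,0,0,0,8.5]],
])

```text
time_s: 3.27
position: [0.5339, -0.1003, 0.0183]
tool_rot: [[0.001, -0.204, 0.979], [-0.0, 0.979, 0.204], [-1.0, -0.0, 0.001]]
ft_force: [-1.0, -0.8, -0.1]
grip_width: 0.0851
```

```bash
python3 -c "
from h import *
scs()"
```

```text
scene scr [-92.   -3.2] area 102.5 bb 237 195 14 14
tcp [-80.3  -3.9] 0.0187 yaw 101.8 t 3.3167 [-0.1 -0.1  0. ] [ -23.   36.   92.   -0.   52. -125.]
```

Emit:
carry_out([
  [[0,0.8,0.2,0,0,0,8.5],[0,1.5,0.4,0,0,0,8.5],[0,2.3,0.6,0,0,0,8.5],[0,3.1,0.8,0,0,0,8.5],[0,3.9,1.0,0,0,0,8.5]],
])

```text
time_s: 3.73
position: [0.5355, -0.0589, 0.0177]
tool_rot: [[0.0, -0.204, 0.979], [-0.0, 0.979, 0.204], [-1.0, -0.0, 0.0]]
ft_force: [0.0, -2.5, 1.2]
grip_width: 0.085
```

```bash
python3 -c "
from h import *
scs()"
```

```text
scene scr [-64.6  -0.8] area 123.5 bb 244 198 14 15
tcp [-37.5  -3.2] 0.0175 yaw 101.8 t 3.7833 [ 0.1  0.9 -0.7] [ -19.   36.   93.    0.   51. -121.]
```

Emit:
carry_out([
  [[0,-0.7,0,0,0,0,8.5],[0,-0.7,-0.3,0.07,0,0,8.5],[0,-0.7,-0.5,0.14,0,0,8.5],[0,-0.7,-0.5,0.14,0,0,8.5]],
])

```text
time_s: 4.12
position: [0.5317, -0.0684, 0.0172]
tool_rot: [[-0.0, -0.062, 0.998], [0.0, 0.998, 0.062], [-1.0, 0.0, -0.0]]
ft_force: [0.1, -0.3, 0.4]
grip_width: 0.0851
```

```bash
python3 -c "
from h import *
scs()"
```

```text
scene scr [-60.5  -1.1] area 103.0 bb 245 200 14 13
tcp [-48.3  -0.3] 0.0172 yaw 93.8 t 4.1667 [-0.6  0.2 -0.2] [ -20.   36.   93.    0.   51. -114.]
```

Emit:
carry_out([
  [[0,0.9,0.1,0,0,0,8.5],[0,1.8,0.2,0,0,0,8.5],[0,2.7,0.3,0,0,0,8.5],[0,3.6,0.4,0,0,0,8.5],[0,4.3,0.5,0,0,0,8.5]],
])

```text
time_s: 4.58
position: [0.534, -0.0231, 0.0173]
tool_rot: [[-0.0, -0.067, 0.998], [0.0, 0.998, 0.067], [-1.0, 0.0, -0.0]]
ft_force: [-0.3, -0.6, -0.1]
grip_width: 0.0852
```

```bash
python3 - <<'E'
from h import *
d=scs()
cv2.imwrite("pics/c3.png",cv2.resize(d["image"][150:270,190:340,::-1],None,fx=5,fy=5,interpolation=cv2.INTER_CUBIC))
E
```

```text
scene scr [-28.4  -6.3] area 117.5 bb 251 206 14 14
tcp [-2.2 -0.6] 0.0173 yaw 93.8 t 4.6333 [-0.   0.9 -0.3] [ -15.   36.   93.    0.   51. -109.]
```

View pics/c3.png

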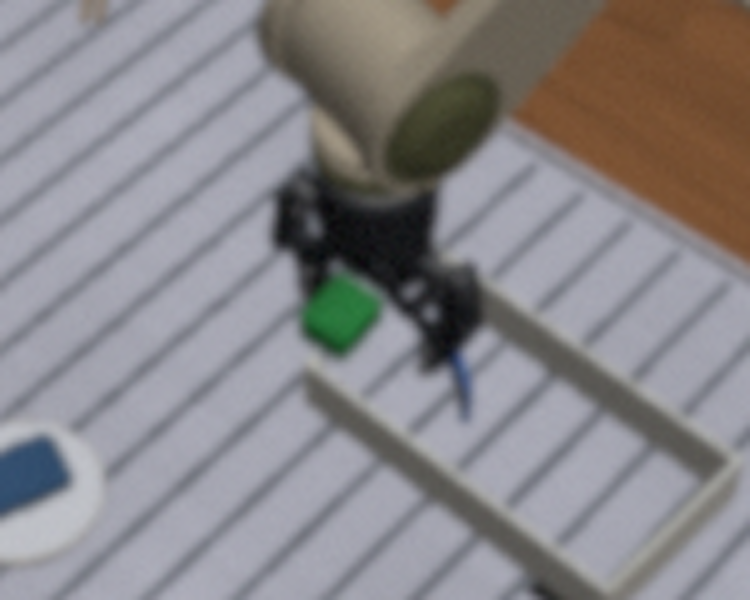

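The picture shows the scrubber still outside at (340,315), with the rear finger behind it. The lead finger is at (445,330) and holds the flap well open; the flap tip is at (465,415). I'll continue slowly through the doorway.

Emit:
carry_out([
  [[0,0.5,0.1,0,0,0,8.5],[0,1.0,0.1,0,0,0,8.5],[0,1.5,0.2,0,0,0,8.5],[0,2.0,0.2,0,0,0,8.5],[0,2.4,0.2,0,0,0,8.5]],
])

```text
time_s: 5.05
position: [0.5345, -0.0, 0.0173]
tool_rot: [[0.0, -0.065, 0.998], [0.0, 0.998, 0.065], [-1.0, -0.0, 0.0]]
ft_force: [-0.3, -0.8, -0.0]
grip_width: 0.0849
```

```bash
python3 - <<'E'
from h import *
d=scs()
cv2.imwrite("pics/c4.png",cv2.resize(d["image"][170:270,220:340,::-1],None,fx=5,fy=5,interpolation=cv2.INTER_CUBIC))
E
```

```text
scene scr [-4.  -6.4] area 116.0 bb 257 210 13 14
tcp [20.5 -0. ] 0.0173 yaw 93.8 t 5.1 [ 0.1  1.  -0.5] [ -13.   36.   93.    0.   51. -106.]
```

View pics/c4.png

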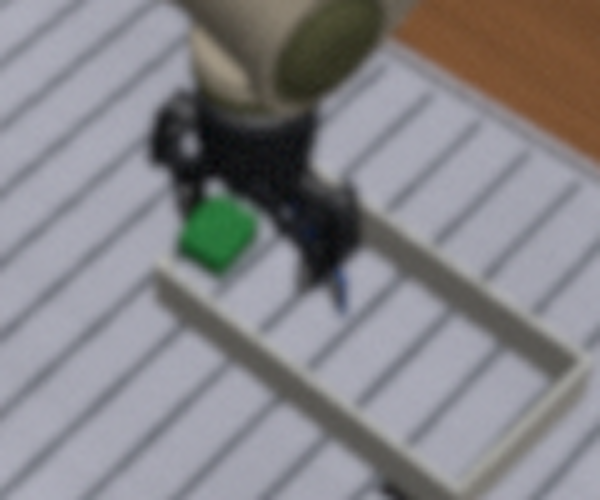

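Emit:
carry_out([
  [[0,0.4,0.0,0,0,0,8.5],[0,0.8,0.1,0,0,0,8.5],[0,1.2,0.1,0,0,0,8.5],[0,1.6,0.2,0,0,0,8.5],[0,2.0,0.2,0,0,0,8.5]],
])

```text
time_s: 5.52
position: [0.5353, 0.02, 0.0173]
tool_rot: [[0.0, -0.065, 0.998], [-0.0, 0.998, 0.065], [-1.0, -0.0, 0.0]]
ft_force: [-0.3, -0.8, -0.5]
grip_width: 0.085
```

```bash
python3 - <<'E'
from h import *
d=scs()
cv2.imwrite("pics/c5.png",cv2.resize(d["image"][170:270,220:340,::-1],None,fx=5,fy=5,interpolation=cv2.INTER_CUBIC))
E
```

```text
scene scr [16.3 -6. ] area 116.5 bb 261 213 14 14
tcp [40.6 -0. ] 0.0173 yaw 93.8 t 5.5667 [0.2 1.2 0.4] [ -10.   36.   93.    0.   51. -104.]
```

View pics/c5.png

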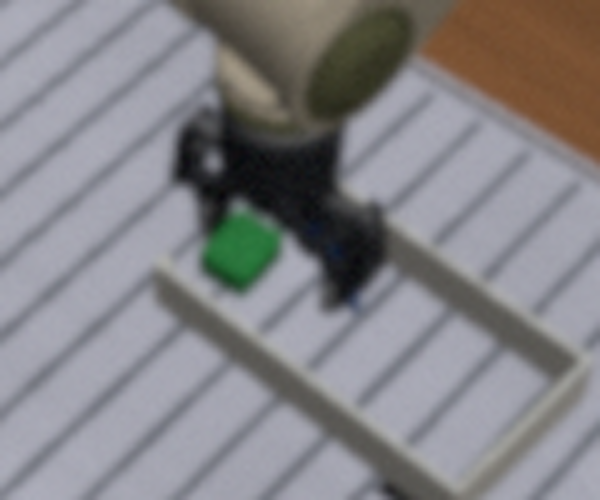

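Emit:
carry_out([
  [[0,0.7,0.1,0,0,0,8.5],[0,1.5,0.1,0,0,0,8.5],[0,2.3,0.2,0,0,0,8.5],[0,3.1,0.3,0,0,0,8.5],[0,3.9,0.4,0,0,0,8.5]],
])

```text
time_s: 5.98
position: [0.5366, 0.0598, 0.0173]
tool_rot: [[-0.0, -0.065, 0.998], [-0.0, 0.998, 0.065], [-1.0, -0.0, -0.0]]
ft_force: [0.7, -0.4, -0.5]
grip_width: 0.0849
```

```bash
python3 -c "
from h import *
scs()"
```

```text
scene scr [55.6 -3.2] area 130.5 bb 271 220 15 14
tcp [81.   0.1] 0.0173 yaw 93.8 t 6.0333 [ 0.   0.8 -1.2] [  -6.   36.   92.    0.   51. -100.]
```

Emit:
carry_out([
  [[0,0.8,0.1,0,0,0,8.5],[0,1.6,0.2,0,0,0,8.5],[0,2.4,0.2,0,0,0,8.5],[0,3.2,0.3,0,0,0,8.5],[0,3.9,0.4,0,0,0,8.5]],
])

```text
time_s: 6.45
position: [0.538, 0.0989, 0.0173]
tool_rot: [[-0.0, -0.065, 0.998], [0.0, 0.998, 0.065], [-1.0, 0.0, -0.0]]
ft_force: [-0.1, 1.1, -0.7]
grip_width: 0.0847
```

```bash
python3 - <<'E'
from h import *
d=scs()
cv2.imwrite("pics/c6.png",cv2.resize(d["image"][170:290,220:340,::-1],None,fx=5,fy=5,interpolation=cv2.INTER_CUBIC))
E
```

```text
scene scr [94.4 -3.6] area 134.0 bb 280 226 14 15
tcp [119.9   0.2] 0.0173 yaw 93.8 t 6.5 [-0.7  0.6 -0.3] [ -2.  37.  91.   0.  52. -96.]
```

View pics/c6.png

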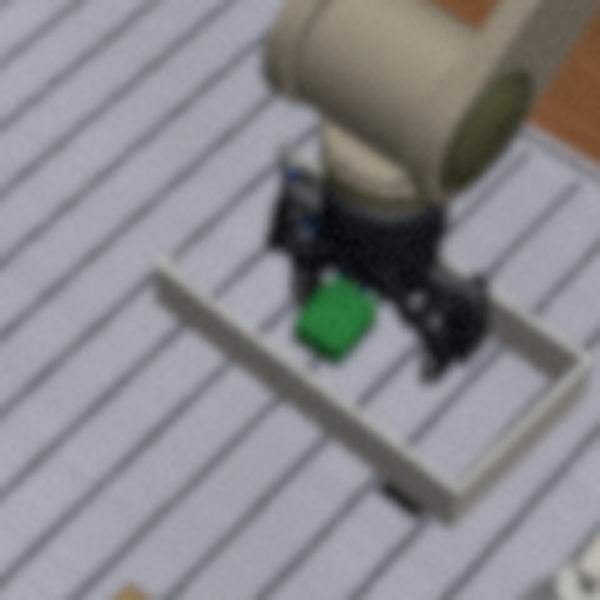

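The scrubber is at (337,320), inside the stall, and the flap now leans on the rear finger. One more push will take the scrubber clear of the flap's sweep, then I'll back off slightly and lift.

Emit:
carry_out([
  [[0,0.8,0.1,0,0,0,8.5],[0,1.6,0.2,0,0,0,8.5],[0,2.4,0.3,0,0,0,8.5],[0,3.2,0.3,0,0,0,8.5],[0,3.8,0.4,0,0,0,8.5]],
])

```text
time_s: 6.92
position: [0.5394, 0.1371, 0.0173]
tool_rot: [[-0.0, -0.066, 0.998], [0.0, 0.998, 0.066], [-1.0, 0.0, -0.0]]
ft_force: [0.1, -0.1, 0.4]
grip_width: 0.085
```

Emit:
carry_out([
  [[0,-0.2,0,0,0,0,8.5],[0,-0.5,0,0,0,0,8.5],[-1,-0.5,0,0,0,0,8.5],[-3,-0.5,0,0,0,0,8.5],[-6,-0.5,0,0,0,0,8.5]],
])

```text
time_s: 7.33
position: [0.5389, 0.1305, 0.0769]
tool_rot: [[-0.004, -0.064, 0.998], [-0.0, 0.998, 0.064], [-1.0, 0.0, -0.004]]
ft_force: [0.3, 0.4, 0.6]
grip_width: 0.0852
```

Emit:
carry_out([
  [[-3,0,0,0,0,0,8.5],[-6,0,0,0,0,0,8.5],[-9,0,0,0,0,0,8.5],[-12,0,0,0,0,0,8.5],[-15,0,0,0,0,0,8.5]],
])

```text
time_s: 7.75
position: [0.5395, 0.1306, 0.2298]
tool_rot: [[0.001, -0.064, 0.998], [0.0, 0.998, 0.064], [-1.0, -0.0, 0.001]]
ft_force: [0.7, 0.4, 0.6]
grip_width: 0.0851
```

```bash
python3 - <<'E'
from h import *
d=scs()
cv2.imwrite("pics/c7.png",cv2.resize(d["image"][:,:,::-1],None,fx=1.5,fy=1.5,interpolation=cv2.INTER_CUBIC))
E
```

```text
scene scr [137.4  -6.8] area 112.5 bb 290 234 14 15
tcp [150.9  -2. ] 0.2358 yaw 93.7 t 7.8 [ 0.3 -0.7  6.1] [  1.  23.  74.   0.  83. -92.]
```

View pics/c7.png

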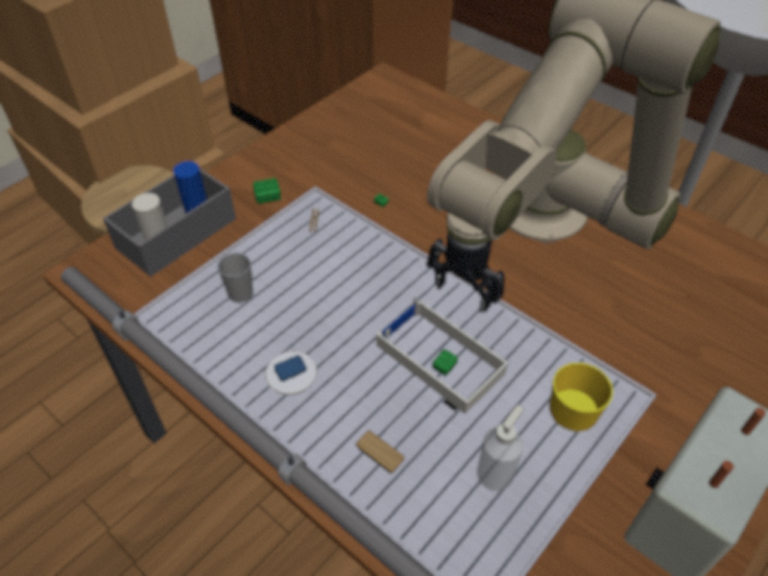

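The flap is shut at (400,320), as it was at the start. The scrubber is inside at (446,362), and everything else is where it was. I'll let things settle, check the flap blob once more and hand in.

Emit:
carry_out([
  [[0,0,0,0,0,0,8.5],[0,0,0,0,0,0,8.5],[0,0,0,0,0,0,8.5],[0,0,0,0,0,0,8.5],[0,0,0,0,0,0,8.5]],
])

```text
time_s: 8.22
position: [0.5396, 0.131, 0.2264]
tool_rot: [[-0.002, -0.065, 0.998], [-0.0, 0.998, 0.065], [-1.0, 0.0, -0.002]]
ft_force: [0.2, -0.2, 0.6]
grip_width: 0.085
```

```bash
python3 - <<'E'
from h import *
d=scs(); a=cv2.imread("pics/scene0.png"); a=cv2.resize(a,(512,384),interpolation=cv2.INTER_AREA)[:,:,::-1]
for im in(a,d["image"]):
    e=dict(d,image=np.ascontiguousarray(im))
    print([(cv2.boundingRect(c),cv2.contourArea(c)) for c in blobs(e,*BLUE,amin=15) if 240<c[:,0,0].mean()<300])
env.close_job()
E
```

```text
scene scr [136.8  -6.4] area 117.0 bb 290 234 14 15
tcp [151.2  -0.3] 0.2265 yaw 93.7 t 8.2667 [-0.4  0.7  0. ] [  1.  23.  75.  -0.  82. -92.]
[((260, 204, 16, 17), 69.0)]
[((260, 204, 16, 17), 69.0)]
the job is handed in; nothing more can be done
```

The scrubber is in the drip stall with the flap shut behind it, and the job is handed in; no verdict was reported. I set the open jaws around the scrubber without gripping it. The lead finger pushed the flap open while the scrubber was still about 28 mm outside. With that finger holding the flap, the other finger slid the scrubber through the doorway, and then I backed off and lifted clear.

**Last checks**
- **Scrubber:** the scene camera puts it at stall x ≈ 137 mm, y ≈ -6 mm, clear of the flap's sweep. It looked flat on the tray.
- **Flap:** its blue outline matches the starting picture exactly, so it is shut.
- **Other things:** everything else on the tray looks unmoved. I judged this by eye from the picture and did not measure it.
- **Time and gripper:** it took 8.3 s of the 42 s allowed, and the gripper was well above the tray at the end.

**Not confirmed**
- **Contact forces:** finger contact in the two judged steps was inferred from the pictures and motion, because it can't be read directly.
- **A mid-push correction:** the scrubber slipped a few millimetres sideways on the pad early in the push, so I re-centred the pad once before the flap step.

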